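Scan a shoe pattern on a free-running carriage and stop it at the mark

ROBOT

A 7-joint arm with a two-finger parallel gripper is mounted at the origin on the work surface. World frame = base frame: x ahead of the robot, y to its left, z up, the work surface at z = 0. Lengths are in m, angles in rad, forces in N, time in s.
With the tool pointing down it reaches from about 0.4 to 0.85 m from the base axis. Payload 4.5 kg.
Tool frame: the origin (TCP) lies midway between the tips of the shut fingers; the grasp point (between the pads) lies 19 mm behind it; z points along the fingers, y is the line along which they close (so a half turn about z gives the same grasp; the last joint's range is limited). The gripper opens to 88 mm and grips with 3 to 60 N. Pads are 18 mm wide; open, the fingers measure 123 mm over their backs; the gripper's body (75 mm by 187 mm) begins 45 mm behind the grasp point.
Start: joints at [1.143, 0.689, -0.195, 1.565, 0.157, 0.902, -0.215], TCP at [0.279, -0.56, 0.239] pointing down, gripper open.
Joint ranges: [-3.01, 3.01], [-0.46, 2.08], [-1.47, 1.51], [0.13, 2.56], [-1, 4.14], [0.04, 2.09], [-2.66, 2.66]. Speed limits (rad/s): [2.57, 2.57, 3.14, 3.14, 3.14, 3.14, 3.14].

INTERFACE

Orientations are given as a unit quaternion [x, y, z, w].
In Python, from plant import r gives the robot as it stands.
- The arm moves only by the tool move_arm, never from a script. Its argument "targets" is a list that holds one entry, the list of rows, each a list of 7 numbers: the opening, from 0 (shut) to 1 (fully open), then the shift along the tool's x, y, z in mm, then the turn, a rotation vector about the tool's x, y, z in degrees. In form: [[[claw, dx, dy, dz, ax, ay, az], ...]]. A call has 1 to 10 rows; each row is the pose to reach, as a shift and turn from the pose commanded when the call began, along the tool's axes at that moment; what a row does not reach only later rows make up. A row lasts 1/8 s, in which the tool goes at most 62.5 mm and 10.7 degrees, less where a joint would pass 70% of its speed; a pose out of reach is approached as far as the arm can. A call with a gripper value outside its range is refused whole. The fingers move at their own pace and stop on an object; "newtons" is the grip in N (left out, the last holds). Time passes only in rows, so rows that repeat a pose let the fingers close. It gives the time, the measured TCP pose, the force, the opening and the grip force at its end, in the units of the state.
- r.get_state(): the state, without advancing time (a new reading comes with each control period).
- r.snapshot(name): name is "scene" or "side" or "wrist"; returns the picture (384x512x3 uint8, red, green, blue); there is no depth.
- r.camera_info(name): a dict with "fx", "fy", "cx", "cy" (pixels), "R" (3x3) and "t" (3): a world point X has camera coordinates R X + t. Camera axes: x right, y down, z forward; pixel columns grow to the right and rows downward; lengths in m; the calibration is good to about 2 mm. A picture is of the moment at which its call begins: read the wrist's pose just before it. camera_info takes no time and is no camera call; for the wrist camera it gives the pose at the moment of the call.
- r.finish_job(): hands the job in; it is judged then, once.
The state is a dict: "clock": time; "q": joint angles; "qd": joint speeds; "joint_torque": joint torques, N m; "tool_pos": TCP position; "eef_rot": TCP orientation; "contact_force": force on the tool from outside, world axes, zero at the start; "moment": the same for the moment, N m; "opening": opening from 0.0 (shut) to 1.0 (fully open); "finger_force": force on a finger pad.
Only numpy, scipy, OpenCV 4.12 (cv2) and the standard library are available. Lean on these libraries where they do the work, as an engineer would, in place of code of your own. Each camera call takes 0.05 s, during which the arm holds its last target. There are 200 camera calls.

TASK

With the shut gripper in the bay between the two sprung buffers, push the scanner carriage along so that the fuchsia pattern glides under the scan head without pausing, at about 12 cm per second, then brake it to rest with its yellow pointer level with the red mark post, without ever touching the end stop. Handle it gently: only push on the buffers, no gripping, pressing or knocks, and finish with the carriage left alone and still at the mark, everything else on the table undisturbed.

Things in the scene. Friction and masses are not known exactly. Their poses are not given: they have to be found in the camera images.
- rail: Scanner bench: grey base 1000 x 200 mm, two steel rods along its y axis, red end stop with black buffers at the +y end, line scanner on the far side. Fixed, but its place and yaw vary. Origin: centre of the base's underside. x across, away from the robot; y along the rail from start to stop; z up.
- carriage (a joint): Travel along the rail's +y, m: 0 at the start end, 0.44 where it hits the stop. Ball bearings, friction only about 0.07 N plus 0.02 N per m/s: it coasts some 0.25 m from 0.12 m/s. Moving mass nominally 2.4 kg (1.7 to 3.4). The pattern is under the scan line from 0.11 to 0.21 m; there the speed must stay between 0.06 and 0.20 m/s.
- scan_line (a point): Scan line under the scanner's white head, at rail x = 60, y = -60 mm. The head spans rail x 40 to 190, y -85 to -35 mm, 105 to 150 mm above the table; its black column, 150 mm high, stands at rail x 165 to 215 mm. Keep the hand on the robot's side of it.
- tray (a point): Tray on the carriage: aluminium deck 260 (x) by 440 mm (y), top 65 mm above the table; fuchsia pattern 100 mm long on its far half, two sprung buffers (see bay) on the near half. Point: on the table level under the deck's centre, at rail x = 0, y = -0.22 m + travel; axes as the rail's. Contact over 8 N (grip, press, knock) is too rough.
- bay (a point): Centre of the bay floor (deck top, 65 mm above the table), 75 mm nearer the robot than the tray's centre; axes as the rail's. The bay, open above, lies between the rubber faces of the two buffers: y -120 to +120 mm, 88 mm wide in x, faces 68 to 110 mm above the table. The buffers' blue housings are 100 (x) by 45 (y) mm, 50 mm high, at y 175 to 220 mm either side.
- front_buffer (a joint): How far the front (+y) plunger is pressed into its housing, m: 0 free, 0.05 bottomed. Spring 16 N/m, hardly damped: on it the carriage rebounds almost as fast as it came (natural period about 2.4 s). Push forward on its face.
- rear_buffer (a joint): The same for the rear (-y) plunger, 16 N/m, 0 free to 0.05 m bottomed, pressed towards -y. Brake on its face: a finger that just stands in the way makes the carriage bounce back.
- pointer (a point): Tip of the yellow pointer at the near edge of the front (+y) housing: 128 mm towards the robot and 200 mm along +y from the tray's centre, 117 mm above the table. Axes as the rail's.
- mark: Mark clip: dark foot 50 x 30 mm beside the rail on the robot's side, thin red post 120 mm high. Fixed; its place along the rail varies. Origin: centre of the foot's underside; axes as the rail's. Besides it only loose bystanders (jar, tin, spool, hammer, awl, shoe last, cup; all under 100 mm high) stand on the table, clear of the rail all round.
- mark_line (a point): Tip of the red post's finger, 117 mm above the table; axes as the rail's. The carriage is at the mark when the pointer's y along the rail equals this point's (travel between about 0.31 and 0.39 m).

How it is judged:
By the outcome, as a careful person would: the job done as asked, in the order asked, and still so for the second after the job is handed in, with the robot touching nothing.
It also fails if it takes over 43 s, if anything falls off the work surface, if the arm or the gripper's body presses on something with over 40 N, if the wrist force passes 120 N, or if a joint passes its speed limit or range.

## Working session

There is one attempt and no reset: what is moved stays moved. The work goes in short steps, Python scripts to look and compute and a tool call to move; the robot and the scene stay as the last step left them, time stands still between calls to the robot, and variables do not carry over. Pictures are saved under pics/ and viewed, at most 10 in all, crops included, and the job is handed in when it is done.

Besides the shell and the picture viewer there is one more tool, called after "Call:" by a JSON object that holds its "op" and its "data", one argument or row to a line. move_arm: Moves the arm, as the interface text tells. Its arguments: {"type":"object","properties":{"targets":{"type":"array","items":{"type":"array","items":{"type":"array","items":{"type":"number"}}}},"newtons":{"type":"number"}},"required":["targets"]}

```bash
ls; mkdir -p pics; python3 - <<'E'
from plant import r
import cv2,numpy as np
s=r.get_state();print(s)
for n in("scene","side"):
    i=r.camera_info(n);print(n,i)
    cv2.imwrite(f"pics/{n}0.png",r.snapshot(n)[:,:,::-1])
E
```

```text
pics
{'clock': 0.0, 'q': array([ 1.14279863,  0.68995348, -0.19453425,  1.56632079,  0.15732722,
        0.9025307 , -0.21507368]), 'qd': array([-2.34201500e-06, -1.15235115e-04,  1.28400178e-03, -6.00274644e-04,
        3.26683144e-04,  1.94764061e-03, -1.49491781e-03]), 'joint_torque': array([ 4.14246288e-04, -5.27559721e+01, -1.26613598e+00, -1.53432387e+01,
       -5.26123226e-02,  6.59403144e-03,  1.37536827e-04]), 'tool_pos': array([ 0.27815186, -0.55899218,  0.2379358 ]), 'eef_rot': array([ 9.73444616e-01,  2.28920848e-01, -2.78729036e-04, -8.64300036e-04]), 'contact_force': array([ 0.25947601,  0.96847155, -0.39311908]), 'moment': array([0.00596281, 0.02459988, 0.00602298]), 'finger_force': 0.0, 'opening': 0.9977397217884478}
scene {'fx': 383.0029666398547, 'fy': 383.0029666398547, 'cx': 255.50047726145968, 'cy': 195.08365495010176, 'R': array([[ 0.65832473,  0.75254543,  0.01685021],
       [ 0.50213699, -0.4223713 , -0.75462635],
       [-0.56077356,  0.5052503 , -0.65593837]]), 't': array([-0.34686761, -0.2105802 ,  1.25395465])}
side {'fx': 461.66604159160164, 'fy': 461.66604159160164, 'cx': 254.3872213286752, 'cy': 198.1357489512294, 'R': array([[-0.99268856, -0.12023812, -0.0105929 ],
       [-0.06188996,  0.58237477, -0.81056108],
       [ 0.10362938, -0.80397912, -0.58555831]]), 't': array([0.52811415, 0.11943921, 1.18033816])}
```

View pics/scene0.png

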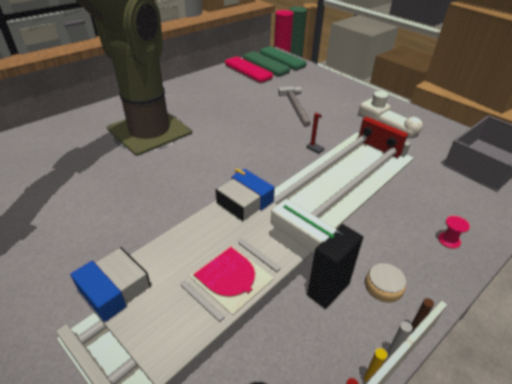

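View pics/side0.png

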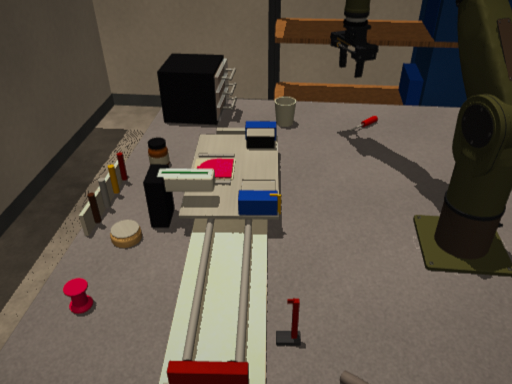

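The scene view shows the bench running diagonally, the mark post at about (317,115)-(315,150) and the pointer near (240,172). The side view shows the post at (294,300)-(288,338) and the pointer tip near (281,197). I'll zoom in to get precise pixels.

```bash
python3 - <<'E'
import cv2
a=cv2.imread("pics/scene0.png");b=cv2.imread("pics/side0.png")
def z(im,x,y,w,h,k,o):
    c=cv2.resize(im[y:y+h,x:x+w],None,fx=k,fy=k,interpolation=cv2.INTER_CUBIC)
    for i in range(0,w,20):cv2.putText(c,str(x+i),(int(i*k),8),0,.3,(0,0,255));cv2.line(c,(int(i*k),10),(int(i*k),14),(0,0,255))
    for i in range(0,h,20):cv2.putText(c,str(y+i),(0,int(i*k)+4),0,.3,(0,0,255))
    cv2.imwrite(o,c)
z(a,60,100,266,200,3,"pics/sceneZ.png");z(b,170,110,160,200,3,"pics/sideZ.png")
E
```

```text
(no output)
```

View pics/sceneZ.png

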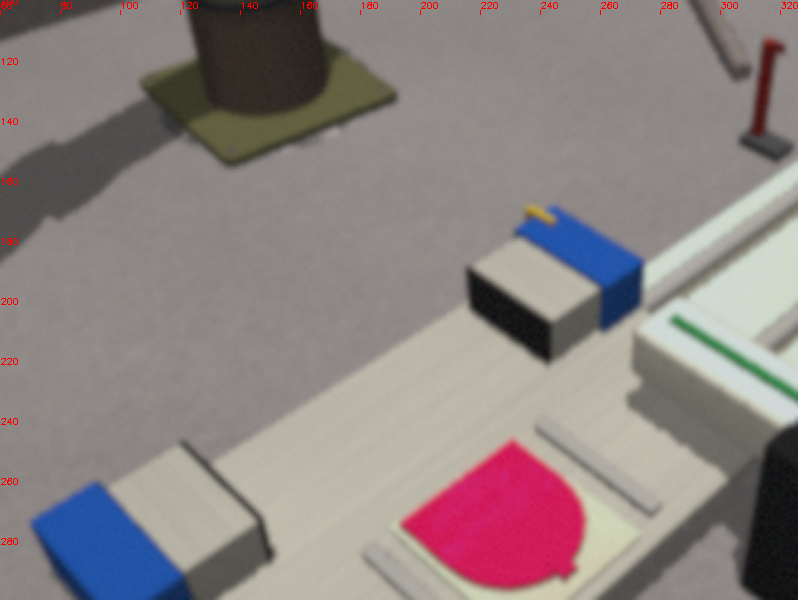

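View pics/sideZ.png

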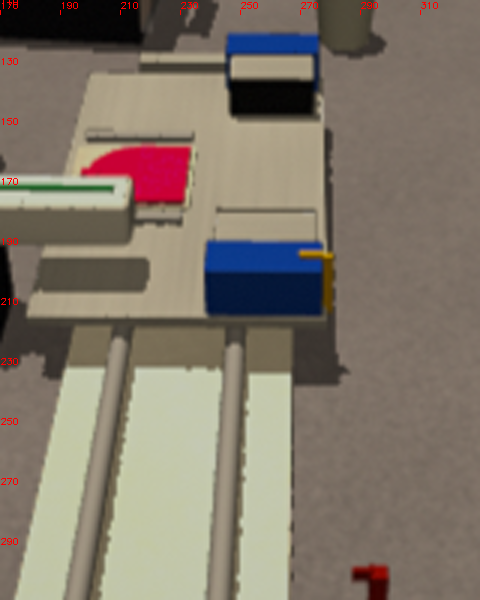

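```bash
cat > fit.py <<'E'
import numpy as np
from scipy.optimize import least_squares
from scipy.spatial.transform import Rotation as Ro
from plant import r
C={n:r.camera_info(n) for n in("scene","side")}
def pr(n,X):
    c=C[n];p=np.atleast_2d(X)@c["R"].T+c["t"]
    return np.c_[c["fx"]*p[:,0]/p[:,2]+c["cx"],c["fy"]*p[:,1]/p[:,2]+c["cy"]]
S=[(-44,120,110,216,189),(44,120,110,244.3,207.3),(-44,120,68,216.7,202),(44,120,68,243,220.3),(50,220,115,274,187.7),(50,175,115,260,196.7),(-50,220,115,245,169),(-50,175,115,231.7,177.3),(-50,-175,115,92.3,261),(-50,-220,115,70.7,274),(50,-175,115,122.3,291),(-44,-120,110,120.7,247.3),(44,-120,110,147.3,272.7)]
D=[(50,175,115,239.3,190.3),(-50,175,115,277.7,191),(50,220,115,238.7,201.7),(-50,220,115,277.7,202.3),(44,-120,110,247,136.7),(-44,-120,110,274.3,136.7),(44,-120,68,247,148.3),(-44,-120,68,274.3,148.3),(50,-220,115,246,121.3),(-50,-220,115,276.3,121.3)]
S,D=np.array(S),np.array(D)
def W(p,m):
    c,s=np.cos(p[2]),np.sin(p[2]);m=np.atleast_2d(m)/1000
    return np.c_[p[0]+c*m[:,0]-s*m[:,1],p[1]+s*m[:,0]+c*m[:,1],m[:,2]]
f=lambda p:np.r_[pr("scene",W(p,S[:,:3]))-S[:,3:],pr("side",W(p,D[:,:3]))-D[:,3:]].ravel()
if __name__=="__main__":
    o=least_squares(f,[.5,-.2,0],loss="soft_l1");p=o.x
    print("bay",p[:2],"yaw",np.degrees(p[2]));print(f(p).reshape(-1,2).round(1).tolist())
    m=least_squares(lambda X:np.r_[pr("scene",X)-[320.7,115.3],pr("side",X)-[287.3,301]].ravel(),[.4,.3,.117])
    print("mark",m.x,m.fun)
    u=np.array([-np.sin(p[2]),np.cos(p[2])]);v=np.array([u[1],-u[0]])
    d=m.x[:2]-p[:2];print("along",d@u,"across",d@v,"travel to go",d@u-.2)
    s=r.get_state();R=Ro.from_quat(s["eef_rot"]).as_matrix();print("tool\n",R.round(3))
    print("bay in tool mm",1000*R.T@(np.r_[p[:2],.085]-s["tool_pos"]))
    print("u in tool",R.T@np.r_[u,0],"v",R.T@np.r_[v,0],"bay path to",p[:2]+u*(d@u-.2))
E
python3 fit.py
```

```text
bay [ 0.53989294 -0.2020682 ] yaw 5.202382107623981
[[-0.6, 0.2], [-1.4, 0.5], [-0.4, 0.9], [-0.0, 1.4], [1.9, -1.6], [2.4, -1.3], [-0.3, -1.6], [-0.6, -1.7], [0.4, -1.8], [-1.5, -0.6], [0.2, 0.4], [0.9, -0.8], [1.0, -0.2], [-0.4, -1.0], [0.0, -1.4], [-0.8, -2.2], [0.2, -2.4], [-0.7, -0.3], [0.4, -0.1], [-0.4, -0.0], [0.2, 0.1], [-0.2, -0.8], [0.1, -0.7]]
mark [0.42515477 0.34055439 0.11791177] [ 0.78972575  0.47103959  0.5363098  -0.28167279]
along 0.5507910915291678 across -0.06506376623323262 travel to go 0.3507910915291678
tool
 [[ 0.895  0.446 -0.001]
 [ 0.446 -0.895  0.001]
 [-0.    -0.002 -1.   ]]
bay in tool mm [ 393.38786754 -202.72053629  153.27643354]
u in tool [ 0.36262505 -0.931934    0.00144872] v [ 9.31935115e-01  3.62624411e-01 -6.90752925e-04] bay path to [0.50808531 0.14727785]
```

Call:
{"op": "move_arm", "data": {
  "targets": [
    [[0, 20, -10, 0, 0, 0, 2], [0, 60, -31, 0, 0, 0, 5], [0, 110, -57, 0, 0, 0, 8], [0, 165, -85, 0, 0, 0, 11], [0, 220, -113, 0, 0, 0, 14], [0, 275, -142, 0, 0, 0, 17], [0, 325, -168, 0, 0, 0, 20], [0, 363, -187, 0, 0, 0, 21.3], [0, 385, -198, 0, 0, 0, 21.3], [0, 393, -203, 0, 0, 0, 21.3]]
  ]
}}

```text
clock: 1.35
tool_pos: [0.5406, -0.2008, 0.2383]
eef_rot: [0.999, 0.046, -0.0, -0.0]
contact_force: [-0.7, 0.5, -0.4]
opening: 0.005
finger_force: 0.0
```

```bash
cat > tr.py <<'E'
import numpy as np,cv2,itertools
from fit import *
P=np.array([0.53989,-0.20207,np.radians(5.202)])
U=np.array([-np.sin(P[2]),np.cos(P[2])]);V=np.array([U[1],-U[0]])
HB=np.array(list(itertools.product((-50,50),(175,220),(65,115))))
def iou(mask,t,n):
    h=HB+[0,1000*t,0];m=np.zeros((384*4,512*4),np.uint8)
    cv2.fillConvexPoly(m,cv2.convexHull(np.round(pr(n,W(P,h))*4+2).astype(np.int32)),1)
    m=cv2.resize(m.astype(np.float32),(512,384),interpolation=cv2.INTER_AREA)
    return np.minimum(m,mask).sum()/np.maximum(m,mask).sum()
def travel(n="side",im=None):
    im=r.snapshot(n) if im is None else im
    a=im.astype(int);mask=((a[:,:,2]>1.6*a[:,:,0])&(a[:,:,2]>a[:,:,1]*1.3)&(a[:,:,2]>45)).astype(np.float32)
    c=np.arange(-.02,.45,.01);b=c[np.argmax([iou(mask*1,t,n) for t in c])]
    # restrict to local blob
    ts=np.arange(b-.02,b+.02,.001);y=pr(n,W(P,HB+[0,1000*b,0]));lo=y.min(0).astype(int)-12;hi=y.max(0).astype(int)+12
    k=np.zeros_like(mask);k[max(lo[1],0):hi[1],lo[0]:hi[0]]=1
    v=np.array([iou(mask*k,t,n) for t in ts]);g=v>v.max()-.06
    q=np.polyfit(ts[g],v[g],2);return -q[1]/2/q[0],v.max()
def finger():
    s=r.get_state();d=s["tool_pos"][:2]-P[:2];return s["clock"],d@U,d@V,s["tool_pos"][2],s
if __name__=="__main__":
    c,a,b,z,s=finger();im=r.snapshot("side");print("t",travel("side",im),"clock %.3f along %.4f across %.4f z %.4f"%(c,a,b,z),s["contact_force"].round(2),s["opening"])
E
python3 - <<'E'
from tr import *
from scipy.spatial.transform import Rotation as Ro
im=cv2.imread("pics/side0.png")[:,:,::-1];print(travel("side",im))
c,a,b,z,s=finger();print(c,a,b,z,s["q"].round(2),s["opening"],Ro.from_quat(s["eef_rot"]).as_matrix().round(4).tolist(),U)
im=r.snapshot("side");cv2.imwrite("pics/side1.png",im[:,:,::-1]);print(travel("side",im))
E
```

```text
(np.float64(-0.0017356302414471515), np.float32(0.87027025))
1.35 0.0011886103019572917 0.0007974294671623853 0.23833249674157686 [ 0.3   0.62 -0.04  1.72  0.03  0.8  -1.23] 0.005259409435678195 [[0.9957, 0.0928, -0.0004], [0.0928, -0.9957, 0.0008], [-0.0003, -0.0008, -1.0]] [-0.09066734  0.99588123]
(np.float64(-0.0018956358898858364), np.float32(0.87315315))
```

View pics/side1.png

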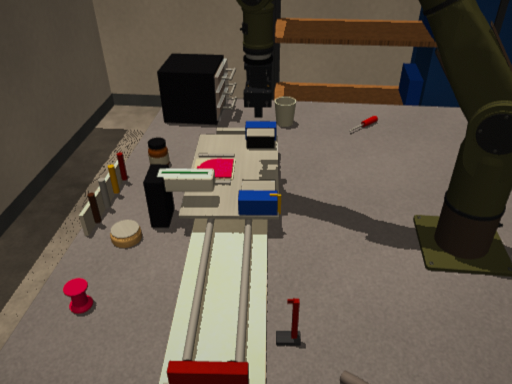

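The gripper is now above the bay and the side view of the front housing is clear, at (259,197). Next I'll descend and move forward to sit near the front face.

Call:
{"op": "move_arm", "data": {
  "targets": [
    [[0, 0, 0, 15, 0, 0, 0], [0, 0, 0, 40, 0, 0, 0], [0, 0, 0, 75, 0, 0, 0], [0, 0, 0, 110, 0, 0, 0], [0, 0, -3, 138, 0, 0, 0], [0, 0, -15, 150, 0, 0, 0], [0, 0, -40, 152, 0, 0, 0], [0, 0, -65, 152, 0, 0, 0], [0, 0, -80, 152, 0, 0, 0], [0, 0, -86, 152, 0, 0, 0]]
  ]
}}

```text
clock: 2.65
tool_pos: [0.5321, -0.1164, 0.087]
eef_rot: [0.999, 0.045, 0.0, 0.0]
contact_force: [0.6, -0.3, 0.7]
opening: 0.004
finger_force: 0.0
```

```bash
python3 tr.py; python3 - <<'E'
from tr import *
a=r.snapshot("scene");b=r.snapshot("side")
c=np.hstack([cv2.resize(a[150:310,120:300],None,fx=2.7,fy=2.7),cv2.resize(b[110:270,200:310],None,fx=2.7,fy=2.7)])
cv2.imwrite("pics/c2.png",c[:,:,::-1])
E
```

```text
t (np.float64(-0.0018208424385353264), np.float32(0.87315315)) clock 2.650 along 0.0860 across 0.0001 z 0.0870 [ 0.65 -0.28  0.74] 0.0038511707733581355
```

View pics/c2.png

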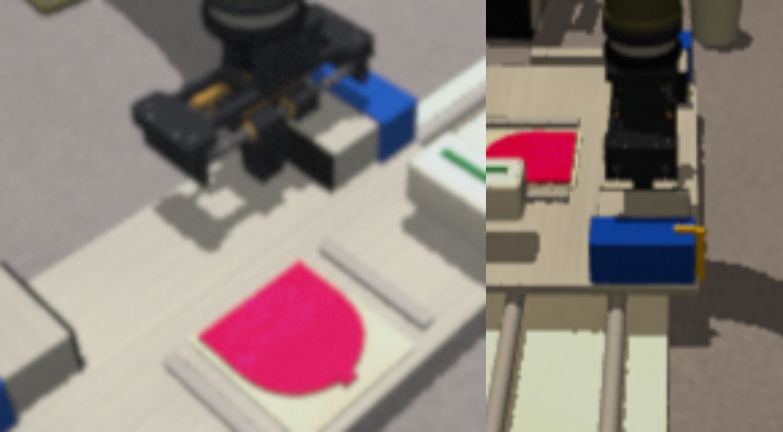

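Call:
{"op": "move_arm", "data": {
  "targets": [
    [[0, 0, -5, 0, 0, 0, 0], [0, 0, -13, 0, 0, 0, 0], [0, 0, -22, 0, 0, 0, 0], [0, 0, -32, 0, 0, 0, 0], [0, 0, -42, 0, 0, 0, 0], [0, 0, -51, 0, 0, 0, 0], [0, 0, -61, 0, 0, 0, 0], [0, 0, -70, 0, 0, 0, 0], [0, 0, -80, 0, 0, 0, 0], [0, 0, -90, 0, 0, 0, 0]]
  ]
}}

```text
clock: 4.05
tool_pos: [0.524, -0.0268, 0.0867]
eef_rot: [0.999, 0.045, 0.0, 0.0]
contact_force: [-0.2, -1.0, -0.6]
opening: 0.004
finger_force: 0.3
```

```bash
python3 tr.py; cat > sim.py <<'E'
import numpy as np
# finger: arrays T,F (centre along, bay frame at travel 0). s0: travel, v0
def sim(m,T,F,s0,v0,t1,h=.0175,dt=.001):
    s,v,out=s0,v0,[]
    for t in np.arange(T[0],t1,dt):
        f=np.interp(t,T,F)
        cf=np.clip(f+h-(s+.12),0,.05);cr=np.clip(s-.12-(f-h),0,.05)
        F_=16*(cf-cr);fr=.07+.02*abs(v)
        if abs(v)<1e-4 and abs(F_)<=.07: v=0
        else:
            sg=np.sign(v) if abs(v)>1e-4 else np.sign(F_)
            nv=v+(F_-sg*fr)/m*dt; v=0 if v*nv<0 and abs(F_)<.07 else nv
        s+=v*dt;out.append((t,s,v,cf,cr))
    return np.array(out)
E
python3 - <<'E'
from sim import *
T=np.r_[2.75+.125*np.arange(11)];F=.086+np.r_[0,5,13,22,32,42,51,61,70,80,90]/1000
for m in(1.7,2.4,3.4):
  for h in(.0175,.012):print(m,h,sim(m,T,F,0,0,4.0,h)[-1].round(4))
E
```

```text
t (np.float64(0.030875436189566632), np.float32(0.8668724)) clock 4.050 along 0.1760 across 0.0001 z 0.0867 [-0.22 -0.98 -0.63] 0.0043929186439955505
1.7 0.0175 [3.999  0.0589 0.1472 0.0146 0.    ]
1.7 0.012 [3.999  0.0487 0.1389 0.0194 0.    ]
2.4 0.0175 [3.999  0.0467 0.1283 0.0269 0.    ]
2.4 0.012 [3.999  0.0379 0.1169 0.0301 0.    ]
3.4 0.0175 [3.999  0.0357 0.1044 0.0379 0.    ]
3.4 0.012 [3.999  0.0286 0.093  0.0394 0.    ]
```

Call:
{"op": "move_arm", "data": {
  "targets": [
    [[0, 0, -9, 0, 0, 0, 0], [0, 0, -18, 0, 0, 0, 0], [0, 0, -26, 0, 0, 0, 0]]
  ]
}}

```text
clock: 4.47
tool_pos: [0.5217, -0.0007, 0.0867]
eef_rot: [0.999, 0.045, 0.0, -0.0]
contact_force: [0.1, 0.0, -0.3]
opening: 0.004
finger_force: 0.1
```

```bash
python3 tr.py; python3 - <<'E'
from sim import *
T=np.r_[2.8+.125*np.arange(11),4.1,4.225,4.35,4.475];F=.086+np.r_[0,5,13,22,32,42,51,61,70,80,90,90,99,108,116]/1000
for m in(2.4,2.8,3.1,3.4):
  for h in(.0175,.014,.01):o=sim(m,T,F,0,0,4.475,h);print(m,h,o[1250,1].round(4),o[-1].round(4))
E
```

```text
t (np.float64(0.08517761559222913), np.float32(0.8630749)) clock 4.475 along 0.2022 across 0.0001 z 0.0867 [ 0.1   0.03 -0.31] 0.004433231073567956
2.4 0.0175 0.0468 [4.474  0.1071 0.1429 0.     0.    ]
2.4 0.014 0.0411 [4.474  0.1001 0.143  0.     0.    ]
2.4 0.01 0.035 [4.474  0.0922 0.143  0.     0.    ]
2.8 0.0175 0.0417 [4.474  0.0999 0.1445 0.     0.    ]
2.8 0.014 0.0365 [4.474e+00 9.290e-02 1.440e-01 3.100e-03 0.000e+00]
2.8 0.01 0.031 [4.474  0.085  0.1425 0.0071 0.    ]
3.1 0.0175 0.0385 [4.474  0.0948 0.1445 0.0047 0.    ]
3.1 0.014 0.0336 [4.474  0.0879 0.1428 0.0081 0.    ]
3.1 0.01 0.0285 [4.474  0.0801 0.14   0.0119 0.    ]
3.4 0.0175 0.0358 [4.474  0.0901 0.1429 0.0095 0.    ]
3.4 0.014 0.0312 [4.474  0.0833 0.1404 0.0128 0.    ]
3.4 0.01 0.0264 [4.474  0.0757 0.1367 0.0164 0.    ]
```

Call:
{"op": "move_arm", "data": {
  "targets": [
    [[0, 0, 6, 0, 0, 0, 0], [0, 0, 18, 0, 0, 0, 0], [0, 0, 30, 0, 0, 0, 0], [0, 0, 37, 0, 0, 0, 0]]
  ]
}}

```text
clock: 5.03
tool_pos: [0.5251, -0.0404, 0.0867]
eef_rot: [0.999, 0.044, 0.0, 0.0]
contact_force: [-0.1, 0.5, 0.6]
opening: 0.008
finger_force: 0.0
```

```bash
python3 tr.py
```

```text
t (np.float64(0.15805140129697778), np.float32(0.8774103)) clock 5.025 along 0.1624 across -0.0001 z 0.0867 [-0.14  0.46  0.59] 0.008318705715787068
```

Call:
{"op": "move_arm", "data": {
  "targets": [
    [[0, 0, 0, 0, 0, 0, 0], [0, 0, 0, 0, 0, 0, 0]]
  ]
}}

```text
clock: 5.32
tool_pos: [0.525, -0.0378, 0.0867]
eef_rot: [0.999, 0.045, -0.0, -0.0]
contact_force: [-0.2, 0.6, -1.1]
opening: 0.005
finger_force: 0.0
```

```bash
python3 tr.py;  python3 - <<'E'
from sim import *
import itertools
from scipy.optimize import least_squares
from scipy.interpolate import interp1d
from tr import travel
t0=4.475
T=np.r_[2.8+.125*np.arange(11),4.1,4.225,4.35,4.475,4.525,4.65,4.775,4.9,5.025,6];F=.086+np.r_[0,5,13,22,32,42,51,61,70,80,90,90,99,108,116,116,110,98,86,79,79]/1000
for m in(2.4,2.7,2.9,3.1,3.4):
  for h in(.016,.0135,.012,.01):o=sim(m,T,F,0,0,5.4,h);print(m,h,*[np.interp(t,o[:,0],o[:,1]).round(4) for t in(4.05,4.475,5.025,5.325)],o[-1,2].round(4))
E
```

```text
t (np.float64(0.19519957761459691), np.float32(0.8651386)) clock 5.325 along 0.1649 across 0.0001 z 0.0867 [-0.19  0.58 -1.06] 0.004519493871040161
2.4 0.016 0.0443 0.1043 0.1783 0.2148 0.115
2.4 0.0135 0.0403 0.0993 0.1733 0.2098 0.115
2.4 0.012 0.038 0.0963 0.1703 0.2069 0.115
2.4 0.01 0.035 0.0923 0.1664 0.2029 0.115
2.7 0.016 0.0405 0.0988 0.174 0.2116 0.1192
2.7 0.0135 0.0368 0.0938 0.169 0.2065 0.1191
2.7 0.012 0.0347 0.0909 0.1659 0.2034 0.119
2.7 0.01 0.0319 0.0869 0.1617 0.1991 0.1186
2.9 0.016 0.0384 0.0954 0.1711 0.2091 0.1214
2.9 0.0135 0.0348 0.0904 0.1659 0.2038 0.121
2.9 0.012 0.0327 0.0874 0.1627 0.2006 0.1206
2.9 0.01 0.0301 0.0835 0.1584 0.1961 0.1201
3.1 0.016 0.0364 0.092 0.1679 0.2064 0.1228
3.1 0.0135 0.033 0.0871 0.1626 0.2009 0.1222
3.1 0.012 0.031 0.0842 0.1594 0.1975 0.1217
3.1 0.01 0.0285 0.0803 0.1551 0.1929 0.1208
3.4 0.016 0.0338 0.0873 0.1631 0.2018 0.124
3.4 0.0135 0.0306 0.0825 0.1577 0.196 0.123
3.4 0.012 0.0287 0.0796 0.1544 0.1925 0.1222
3.4 0.01 0.0264 0.0758 0.1499 0.1877 0.1211
```

```bash
python3 - <<'E'
from sim import *
res=[]
def F_(st,V,Fe,t0=5.375,f0=.165):
    n=int(np.ceil((Fe-f0)/(V*.125)))
    T=t0+.125*np.arange(40);k=np.clip((np.arange(40)-st),0,None)*V*.125
    return T,np.minimum(f0+k,Fe)
for st in(2,3,4,5,6):
  for V in(.04,.048,.056,.064):
    for Fe in(.235,.2425,.25):
      T,F=F_(st,V,Fe);r=[]
      for m in(2.5,2.8,3.1):
        o=sim(m,T,F,.203,.119,9.5,.0115,.002);r+=[(o[-1,1],o[:,1].max(),o[:,4].max())]
      r=np.array(r);res.append((np.abs(r[:,:2]-.351).sum(),st,V,Fe,r.round(3).tolist()))
for x in sorted(res,key=lambda x:x[0])[:8]:print(x)
E
```

```text
(np.float64(0.01343258814405135), 3, 0.048, 0.2425, [[0.35, 0.35, 0.014], [0.352, 0.352, 0.016], [0.355, 0.355, 0.018]])
(np.float64(0.013432971174504704), 3, 0.048, 0.25, [[0.35, 0.35, 0.014], [0.352, 0.352, 0.016], [0.355, 0.355, 0.018]])
(np.float64(0.021999066215778074), 2, 0.04, 0.25, [[0.344, 0.345, 0.017], [0.347, 0.348, 0.019], [0.349, 0.351, 0.022]])
(np.float64(0.02201665892261917), 2, 0.04, 0.2425, [[0.344, 0.345, 0.017], [0.347, 0.348, 0.019], [0.349, 0.351, 0.022]])
(np.float64(0.022313464353322432), 4, 0.056, 0.2425, [[0.354, 0.354, 0.012], [0.355, 0.355, 0.014], [0.354, 0.357, 0.016]])
(np.float64(0.023426041575906165), 5, 0.064, 0.235, [[0.346, 0.35, 0.01], [0.345, 0.351, 0.012], [0.343, 0.353, 0.014]])
(np.float64(0.02360836780874498), 5, 0.064, 0.2425, [[0.354, 0.354, 0.01], [0.355, 0.356, 0.012], [0.354, 0.357, 0.014]])
(np.float64(0.027789126863758784), 2, 0.04, 0.235, [[0.344, 0.345, 0.017], [0.346, 0.348, 0.019], [0.344, 0.351, 0.022]])
```

Call:
{"op": "move_arm", "data": {
  "targets": [
    [[0, 0, 0, 0, 0, 0, 0], [0, 0, 0, 0, 0, 0, 0], [0, 0, 0, 0, 0, 0, 0], [0, 0, -6, 0, 0, 0, 0], [0, 0, -12, 0, 0, 0, 0], [0, 0, -18, 0, 0, 0, 0], [0, 0, -24, 0, 0, 0, 0], [0, 0, -30, 0, 0, 0, 0]]
  ]
}}

```text
clock: 6.38
tool_pos: [0.5223, -0.0079, 0.0867]
eef_rot: [0.999, 0.045, 0.0, -0.0]
contact_force: [-0.4, -0.2, 0.3]
opening: 0.004
finger_force: 0.1
```

```bash
python3 tr.py; python3 - <<'E'
from sim import *
T=5.375+.125*np.arange(9);F=.165+np.r_[0,0,0,0,6,12,18,24,30]/1000
for m in(2.5,2.8,3.1):
  for v in(.116,.119,.122):
    for h in (.0115,.0175):print(m,v,h,sim(m,T,F,.203,v,6.375,h)[-1].round(4))
E
```

```text
t (np.float64(0.31011322151516096), np.float32(0.88171184)) clock 6.375 along 0.1950 across 0.0001 z 0.0867 [-0.41 -0.16  0.28] 0.004040644975192974
2.5 0.116 0.0115 [6.374e+00 3.046e-01 8.710e-02 0.000e+00 1.000e-03]
2.5 0.116 0.0175 [6.374  0.3043 0.0834 0.     0.0068]
2.5 0.119 0.0115 [6.374e+00 3.075e-01 8.900e-02 0.000e+00 4.000e-03]
2.5 0.119 0.0175 [6.374  0.307  0.0831 0.     0.0095]
2.5 0.122 0.0115 [6.374  0.3104 0.0898 0.     0.0068]
2.5 0.122 0.0175 [6.374  0.3095 0.0822 0.     0.012 ]
2.8 0.116 0.0115 [6.374e+00 3.061e-01 8.980e-02 0.000e+00 2.600e-03]
2.8 0.116 0.0175 [6.374  0.3058 0.0856 0.     0.0083]
2.8 0.119 0.0115 [6.374e+00 3.090e-01 9.130e-02 0.000e+00 5.500e-03]
2.8 0.119 0.0175 [6.374  0.3084 0.0854 0.     0.0109]
2.8 0.122 0.0115 [6.374  0.3118 0.0921 0.     0.0083]
2.8 0.122 0.0175 [6.374  0.311  0.0847 0.     0.0134]
3.1 0.116 0.0115 [6.374e+00 3.073e-01 9.190e-02 0.000e+00 3.800e-03]
3.1 0.116 0.0175 [6.374  0.307  0.0875 0.     0.0094]
3.1 0.119 0.0115 [6.374  0.3102 0.0933 0.     0.0067]
3.1 0.119 0.0175 [6.374  0.3096 0.0874 0.     0.0121]
3.1 0.122 0.0115 [6.374  0.313  0.094  0.     0.0095]
3.1 0.122 0.0175 [6.374  0.3122 0.087  0.     0.0146]
```

```bash
python3 - <<'E'
from sim import *
res=[]
for V in np.arange(.016,.049,.004):
  for Fe in(.22,.23,.24,.25):
    T=np.r_[6.375,6.425+.125*np.arange(40)];F=np.minimum(.195+np.r_[0,V*.125*np.arange(40)],Fe)
    r=[]
    for m,s,h in((2.6,.312,.0115),(2.9,.312,.0115),(2.9,.310,.0115),(2.9,.312,.015)):
        o=sim(m,T,F,s,.091,10.5,h,.002);r+=[(o[-1,1],o[:,1].max(),o[:,4].max())]
    r=np.array(r);res.append((np.abs(r[:,:2]-.351).sum(),V.round(3),Fe,r.round(3).tolist()))
for x in sorted(res,key=lambda x:x[0])[:8]:print(x)
E
```

```text
(np.float64(0.038052499643419724), np.float64(0.048), 0.25, [[0.345, 0.345, 0.019], [0.348, 0.348, 0.02], [0.349, 0.349, 0.018], [0.343, 0.344, 0.022]])
(np.float64(0.03806044072119158), np.float64(0.048), 0.24, [[0.345, 0.345, 0.019], [0.348, 0.348, 0.02], [0.349, 0.349, 0.018], [0.343, 0.344, 0.022]])
(np.float64(0.05117689410188159), np.float64(0.044), 0.24, [[0.343, 0.344, 0.02], [0.346, 0.347, 0.021], [0.347, 0.347, 0.02], [0.34, 0.343, 0.023]])
(np.float64(0.05117689410188159), np.float64(0.044), 0.25, [[0.343, 0.344, 0.02], [0.346, 0.347, 0.021], [0.347, 0.347, 0.02], [0.34, 0.343, 0.023]])
(np.float64(0.06793881974443139), np.float64(0.04), 0.24, [[0.34, 0.343, 0.021], [0.343, 0.346, 0.022], [0.344, 0.346, 0.021], [0.336, 0.342, 0.024]])
(np.float64(0.06793881974443139), np.float64(0.04), 0.25, [[0.34, 0.343, 0.021], [0.343, 0.346, 0.022], [0.344, 0.346, 0.021], [0.336, 0.342, 0.024]])
(np.float64(0.07225868509711825), np.float64(0.048), 0.23, [[0.341, 0.345, 0.019], [0.338, 0.348, 0.02], [0.337, 0.349, 0.018], [0.335, 0.344, 0.022]])
(np.float64(0.07363940858057733), np.float64(0.044), 0.23, [[0.341, 0.344, 0.02], [0.339, 0.347, 0.021], [0.339, 0.347, 0.02], [0.335, 0.343, 0.023]])
```

Call:
{"op": "move_arm", "data": {
  "targets": [
    [[0, 0, -6, 0, 0, 0, 0], [0, 0, -13, 0, 0, 0, 0], [0, 0, -19, 0, 0, 0, 0]]
  ]
}}

```text
clock: 6.8
tool_pos: [0.5206, 0.011, 0.0867]
eef_rot: [0.999, 0.045, 0.0, -0.0]
contact_force: [0.3, -0.6, 0.4]
opening: 0.005
finger_force: 0.2
```

```bash
python3 tr.py; python3 - <<'E'
from sim import *
T=np.r_[6.375,6.425+.125*np.arange(4)];F=.195+np.r_[0,0,6,13,19]/1000
for m in(2.6,2.9):
    for h in (.0115,.015):print(m,h,sim(m,T,F,.312,.091,6.8,h)[-1].round(4))
E
```

```text
t (np.float64(0.3382246282733801), np.float32(0.8752026)) clock 6.800 along 0.2140 across 0.0001 z 0.0867 [ 0.3  -0.63  0.42] 0.00504987795751843
2.6 0.0115 [6.799  0.3399 0.0375 0.     0.0174]
2.6 0.015 [6.799  0.3381 0.0299 0.     0.0192]
2.9 0.0115 [6.799  0.3409 0.0422 0.     0.0185]
2.9 0.015 [6.799  0.3393 0.0353 0.     0.0204]
```

```bash
python3 - <<'E'
from sim import *
for d in([9,16,22,27,30],[11,19,25,29,30],[13,21,26,29,30],[15,24,29,30,31],[18,27,30,31,32]):
    T=np.r_[6.8,6.85+.125*np.arange(6),9];F=.214+np.r_[0,0,d,d[-1]]/1000
    print(d,[sim(m,T,F,.340,v,8,h,.001)[[-1],1].round(4).tolist()+[sim(m,T,F,.340,v,8,h)[480,2].round(3)] for m,v,h in((2.6,.034,.0115),(2.9,.042,.0115),(2.9,.037,.013))])
E
```

```text
[9, 16, 22, 27, 30] [[0.3446, np.float64(0.0)], [0.3482, np.float64(0.001)], [0.3457, np.float64(0.0)]]
[11, 19, 25, 29, 30] [[0.345, np.float64(0.0)], [0.3496, np.float64(0.005)], [0.3463, np.float64(0.0)]]
[13, 21, 26, 29, 30] [[0.3456, np.float64(0.001)], [0.3511, np.float64(0.008)], [0.3471, np.float64(0.003)]]
[15, 24, 29, 30, 31] [[0.3465, np.float64(0.003)], [0.3535, np.float64(0.012)], [0.3485, np.float64(0.006)]]
[18, 27, 30, 31, 32] [[0.3477, np.float64(0.006)], [0.3559, np.float64(0.015)], [0.3503, np.float64(0.009)]]
```

Call:
{"op": "move_arm", "data": {
  "targets": [
    [[0, 0, -14, 0, 0, 0, 0], [0, 0, -23, 0, 0, 0, 0], [0, 0, -28, 0, 0, 0, 0], [0, 0, -31, 0, 0, 0, 0]]
  ]
}}

```text
clock: 7.35
tool_pos: [0.5178, 0.0416, 0.0867]
eef_rot: [0.999, 0.045, 0.0, 0.0]
contact_force: [0.3, -0.7, -0.8]
opening: 0.005
finger_force: 0.0
```

```bash
python3 tr.py;python3 - <<'E'
from tr import *
for k in range(6):r.snapshot("scene")
c,a,b,z,s=finger();im=r.snapshot("side");print(c,a,travel("side",im))
x=cv2.resize(im[170:384,150:400],None,fx=2.8,fy=2.8,interpolation=cv2.INTER_CUBIC);cv2.imwrite("pics/s5.png",x[:,:,::-1])
E
```

```text
t (np.float64(0.34725421613308527), np.float32(0.8785396)) clock 7.350 along 0.2447 across 0.0001 z 0.0867 [ 0.27 -0.65 -0.79] 0.0053583451920063314
7.7 0.24397460745172542 (np.float64(0.3477746230438344), np.float32(0.879958))
```

View pics/s5.png

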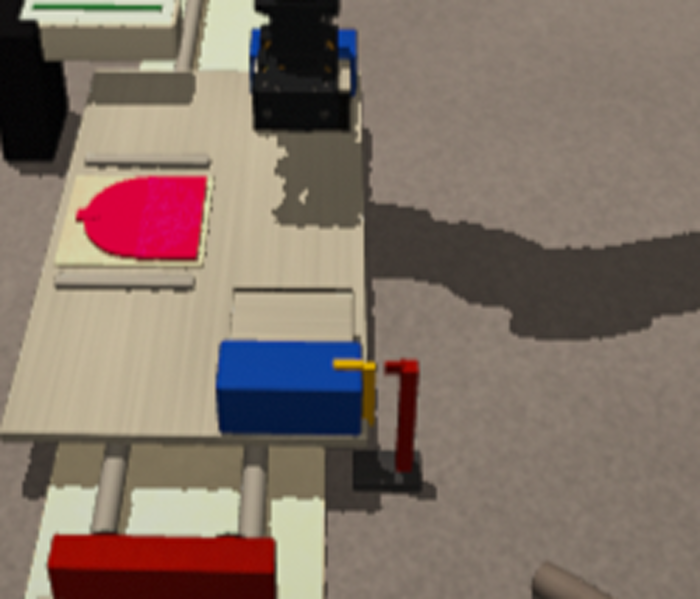

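The carriage is at rest with the pointer tip at about (372,366) in the crop and the mark finger at about (386,367), so they are nearly level. I'll unproject both and cross-check with the scene view.

```bash
cat > cmp.py <<'E'
from tr import *
import sys
def unp(n,px,z=.117):
    c=C[n];d=c["R"].T@np.r_[(px[0]-c["cx"])/c["fx"],(px[1]-c["cy"])/c["fy"],1];o=-c["R"].T@c["t"]
    X=o+d*(z-o[2])/d[2];return np.r_[(X[:2]-P[:2])@U,(X[:2]-P[:2])@V]
if __name__=="__main__":
    a=r.snapshot("scene");b=r.snapshot("side")
    # predicted pixels of pointer & mark line
    for n in("scene","side"):print(n,pr(n,W(P,[[-53,551,117],[-65,551,117]])).round(1).tolist())
    def crop(im,n,w=30):
        x,y=pr(n,W(P,[[-58,551,117]]))[0].astype(int);print(n,"crop origin",x-w,y-w);return cv2.resize(im[y-w:y+w,x-w:x+w],(400,400),interpolation=cv2.INTER_CUBIC)
    cv2.imwrite(sys.argv[1],np.hstack([crop(a,"scene"),crop(b,"side")])[:,:,::-1])
    hs=cv2.cvtColor(b,cv2.COLOR_RGB2HSV).astype(int);H,S_,V_=hs.transpose(2,0,1)
    Y=(H>15)&(H<32)&(S_>150)&(V_>90);R_=((H<6)|(H>174))&(S_>130)&(V_>60)
    for nm,M,x0,x1 in(("yellow",Y,266,284),("red",R_,284,302)):
        for x in range(x0,x1):
            q=np.where(M[290:325,x])[0]+290
            if len(q):print(nm,x,q.min(),q.max(),end="; ")
E
python3 cmp.py pics/cmp1.png
```

```text
scene [[324.9, 117.5], [321.5, 116.0]]
side [[281.5, 301.0], [287.8, 301.1]]
scene crop origin 293 86
side crop origin 254 271
yellow 269 299 300; yellow 270 299 301; yellow 271 299 301; yellow 272 299 301; yellow 273 299 301; yellow 274 299 301; yellow 275 299 301; yellow 276 299 301; yellow 277 299 301; yellow 278 299 301; yellow 279 299 301; yellow 280 299 319; yellow 281 299 319; yellow 282 299 320; yellow 283 299 318; red 287 300 300; red 288 299 301; red 289 299 300; red 290 299 300; red 291 299 300; red 292 299 318; red 293 298 316; red 294 298 319; red 295 298 319; red 296 298 320; red 297 298 324; red 298 299 314; red 299 301 303;
```

View pics/cmp1.png

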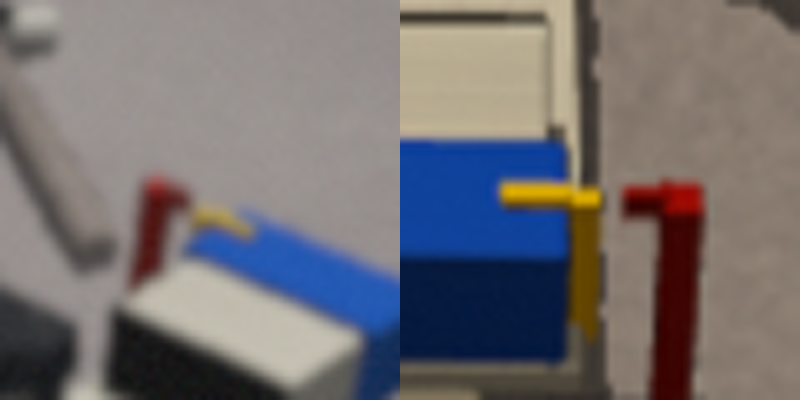

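```bash
cat > cen.py <<'E'
from cmp import *
def cen(im,cols,sat_ch,y0,y1):
    out=[]
    for x in cols:
        p=im[y0:y1,x].astype(float);w=(p[:,0]-p[:,2]) if sat_ch=="y" else p[:,0]-.5*(p[:,1]+p[:,2]);w=w-np.percentile(w,30);w[w<.25*w.max()]=0
        out.append((w*np.arange(y0,y1)).sum()/w.sum())
    return np.median(out),np.ptp(out)
def run(N=3):
    d=[]
    for _ in range(N):
        b=r.snapshot("side");y=cen(b,range(271,278),"y",293,308);k=cen(b,range(288,291),"r",293,308)
        d.append((unp("side",(282,y[0]))[0],unp("side",(287.5,k[0]))[0],y[0],k[0],travel("side",b)[0]))
    d=np.array(d).mean(0);print("pointer %.4f mark %.4f (mark ahead %.1f mm) px %.2f %.2f tr %.4f"%(d[0],d[1],1e3*(d[1]-d[0]),d[2],d[3],d[4]),finger()[:2])
    return b
if __name__=="__main__":
    b=run();print(b[293:308,274].tolist(),b[293:308,289].tolist())
    a=r.snapshot("scene")
    print("scene mm/px",unp("scene",(320,115)),unp("scene",(321,115)),unp("scene",(320,116)))
E
python3 cen.py
```

```text
pointer 0.5478 mark 0.5479 (mark ahead 0.1 mm) px 299.75 299.87 tr 0.3478 (8.0, np.float64(0.24428976234837924))
[[14, 64, 154], [15, 64, 154], [14, 64, 154], [14, 65, 155], [49, 78, 144], [150, 130, 92], [216, 171, 0], [194, 150, 0], [120, 89, 21], [62, 66, 100], [19, 65, 155], [13, 66, 156], [16, 67, 156], [16, 67, 156], [16, 66, 156]] [[136, 122, 111], [137, 123, 111], [135, 122, 110], [135, 123, 110], [140, 127, 114], [140, 103, 92], [134, 36, 30], [101, 6, 2], [58, 1, 0], [56, 8, 7], [86, 55, 48], [125, 104, 95], [138, 125, 113], [139, 126, 114], [137, 125, 113]]
scene mm/px [ 0.55276974 -0.07170723] [ 0.55485465 -0.06964738] [ 0.54802524 -0.0682143 ]
```

```bash
python3 - <<'E'
from tr import *
i=r.camera_info("wrist");X=W(P,[[-53,551,117],[-65,551,117]])
print("cam pos",-i["R"].T@i["t"],"axis",i["R"][2]);p=X@i["R"].T+i["t"];print(p, i["fx"]*p[:,0]/p[:,2]+i["cx"],i["fy"]*p[:,1]/p[:,2]+i["cy"],i["fx"])
print(r.get_state()["tool_pos"],r.get_state()["q"].round(2))
E
```

```text
cam pos [0.59741108 0.04805739 0.23300678] axis [-0.30567996 -0.02820112 -0.95171659]
[[-0.30709277  0.09120515  0.15110857]
 [-0.30708394  0.10262574  0.1547923 ]] [-431.46777011 -415.17944088] [395.48193369 415.46910308] 336.391810401552
[0.51786389 0.04124667 0.08672133] [-0.19  0.8   0.03  2.01 -0.08  0.33 -1.57]
```

Call:
{"op": "move_arm", "data": {
  "targets": [
    [[0, 0, -4, -6, 0, 0, 0], [0, 0, -9, -30, 0, 0, 0], [0, 0, -15, -60, 0, 0, 0], [0, 0, -30, -78, 0, 0, 0], [0, 0, -75, -80, 0, 0, 0], [0, 0, -130, -80, 0, 0, 0], [0, 0, -190, -80, 0, 0, 0], [0, 0, -245, -80, 0, 0, 0], [0, 0, -290, -80, 0, 0, 0], [0, 0, -305, -80, 0, 0, 0]]
  ]
}}

```text
clock: 9.3
tool_pos: [0.4888, 0.3493, 0.1669]
eef_rot: [0.999, 0.048, -0.0, -0.001]
contact_force: [0.0, -0.2, 0.4]
opening: 0.01
finger_force: 0.0
```

Call:
{"op": "move_arm", "data": {
  "targets": [
    [[0, 0, 0, 0, 0, 0, 0], [0, 0, 0, 0, 0, 0, 0]]
  ]
}}

```text
clock: 9.55
tool_pos: [0.4911, 0.3423, 0.1668]
eef_rot: [0.999, 0.043, 0.0, 0.001]
contact_force: [-0.3, 0.1, 0.1]
opening: 0.002
finger_force: 0.0
```

```bash
python3 - <<'E'
from tr import *
i=r.camera_info("wrist");im=r.snapshot("wrist");cv2.imwrite("pics/w1.png",im[:,:,::-1])
np.save("w1.npy",np.r_[i["fx"],i["fy"],i["cx"],i["cy"],i["R"].ravel(),i["t"]])
X=W(P,[[-53,551,117],[-65,551,117],[-53,500,117]]);p=X@i["R"].T+i["t"]
print(finger()[:4],(i["fx"]*p[:,0]/p[:,2]+i["cx"]).round(),(i["fy"]*p[:,1]/p[:,2]+i["cy"]).round())
E
```

```text
(9.6, np.float64(0.5465696963054874), np.float64(0.0009083944836572066), np.float64(0.16685669569645584)) [245. 245. 320.] [291. 306. 291.]
```

View pics/w1.png

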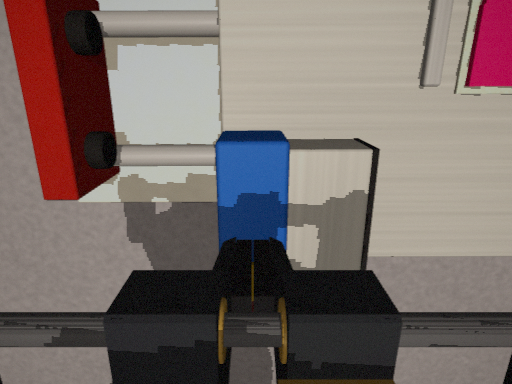

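The gripper hides the pointer at about (252,275), so I'll shift the hand towards the robot while staying above the post.

Call:
{"op": "move_arm", "data": {
  "targets": [
    [[0, -15, 0, -6, 0, 0, 0], [0, -50, 0, -10, 0, 0, 0], [0, -85, 0, -10, 0, 0, 0], [0, -100, 0, -10, 0, 0, 0], [0, -100, 0, -10, 0, 0, 0], [0, -100, 0, -10, 0, 0, 0]]
  ]
}}

```text
clock: 10.35
tool_pos: [0.3924, 0.3362, 0.1769]
eef_rot: [0.999, 0.044, 0.001, -0.0]
contact_force: [-0.1, -0.4, 0.2]
opening: 0.006
finger_force: 0.0
```

```bash
python3 - <<'E'
from tr import *
i=r.camera_info("wrist");im=r.snapshot("wrist")
X=W(P,[[-53,551,117],[-65,551,117],[-53,541,117]]);p=X@i["R"].T+i["t"]
x=(i["fx"]*p[:,0]/p[:,2]+i["cx"]);y=(i["fy"]*p[:,1]/p[:,2]+i["cy"]);print(finger()[:4],x.round(1),y.round(1))
x0,y0=int(x[0])-80,int(y[0])-60;print("origin",x0,y0)
cv2.imwrite("pics/w2full.png",im[:,:,::-1]);cv2.imwrite("pics/w2.png",cv2.resize(im[y0:y0+120,x0:x0+160],None,fx=5,fy=5,interpolation=cv2.INTER_CUBIC)[:,:,::-1])
E
```

```text
(10.4, np.float64(0.5493422334688739), np.float64(-0.09803853615018923), np.float64(0.17681075617801018)) [248.7 248.8 264.9] [143.5 162.6 143.5]
origin 168 83
```

View pics/w2.png

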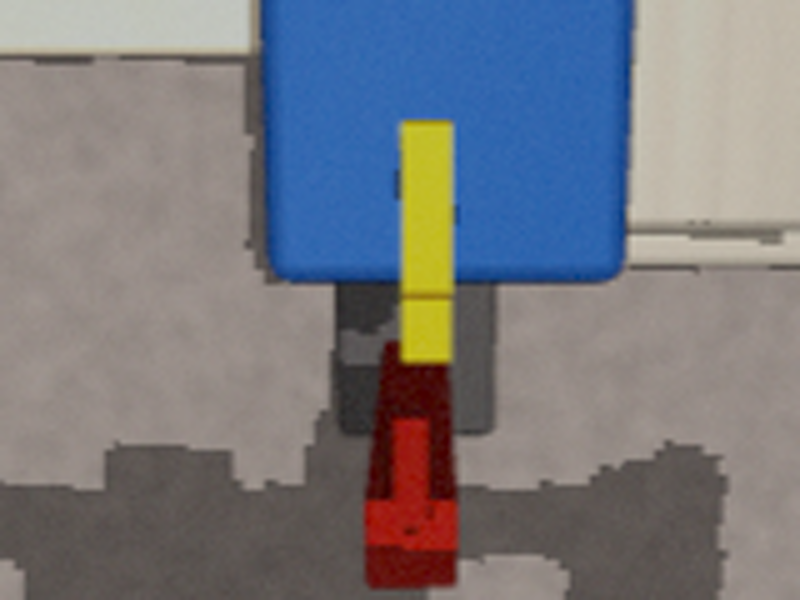

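The close view shows the pointer bar centred at x=426 and the red finger at x=410 in the crop. At 5x zoom and 1.62 px/mm, the mark is 2.0 mm ahead. I'll go back into the bay and nudge the carriage slowly on the front buffer.

Call:
{"op": "move_arm", "data": {
  "targets": [
    [[0, 15, 12, 0, 0, 0, 0], [0, 50, 55, 0, 0, 0, 0], [0, 85, 95, 0, 0, 0, 0], [0, 98, 115, 0, 0, 0, 0], [0, 100, 125, 5, 0, 0, 0], [0, 100, 127, 35, 0, 0, 0], [0, 100, 127, 65, 0, 0, 0], [0, 100, 127, 85, 0, 0, 0], [0, 100, 125, 90, 0, 0, 0], [0, 100, 118, 90, 0, 0, 0]]
  ]
}}

```text
clock: 11.65
tool_pos: [0.5008, 0.2279, 0.0867]
eef_rot: [0.999, 0.045, -0.0, 0.0]
contact_force: [-0.0, 0.1, -0.9]
opening: 0.006
finger_force: 0.0
```

Call:
{"op": "move_arm", "data": {
  "targets": [
    [[0, 0, -6, 0, 0, 0, 0], [0, 0, -13, 0, 0, 0, 0], [0, 0, -18, 0, 0, 0, 0], [0, 0, -21, 0, 0, 0, 0], [0, 0, -23, 0, 0, 0, 0], [0, 0, -24, 0, 0, 0, 0], [0, 0, -25, 0, 0, 0, 0], [0, 0, -25, 0, 0, 0, 0]]
  ]
}}

```text
clock: 12.65
tool_pos: [0.4988, 0.2524, 0.0867]
eef_rot: [0.999, 0.045, -0.0, 0.0]
contact_force: [-0.3, -0.8, -0.5]
opening: 0.003
finger_force: 0.0
```

```bash
python3 tr.py; python3 - <<'E'
from sim import *
# slow push from .457
for h in(.010,.0115,.013):
  for e in(5,6,7,8,9):
    T=np.r_[0,np.arange(1,30)*.125];F=.457+np.minimum(np.r_[0,np.arange(1,30)*.5],e)/1000
    o=sim(2.9,T,F,.3496,0,3.6,h);print(h,e,((o[-1,1]-.3496)*1e3).round(2),end="; ")
E
```

```text
t (np.float64(0.3477755497759373), np.float32(0.8756187)) clock 12.650 along 0.4563 across 0.0003 z 0.0867 [-0.28 -0.77 -0.47] 0.0028498636215236765
0.01 5 0.0; 0.01 6 0.0; 0.01 7 0.03; 0.01 8 2.03; 0.01 9 3.92; 0.0115 5 0.0; 0.0115 6 1.04; 0.0115 7 2.99; 0.0115 8 4.81; 0.0115 9 6.44; 0.013 5 2.03; 0.013 6 3.92; 0.013 7 5.66; 0.013 8 7.16; 0.013 9 8.4;
```

Call:
{"op": "move_arm", "data": {
  "targets": [
    [[0, 0, -1, 0, 0, 0, 0], [0, 0, -2, 0, 0, 0, 0], [0, 0, -3, 0, 0, 0, 0], [0, 0, -3.5, 0, 0, 0, 0], [0, 0, -4, 0, 0, 0, 0], [0, 0, -4.5, 0, 0, 0, 0], [0, 0, -5, 0, 0, 0, 0], [0, 0, -5, 0, 0, 0, 0], [0, 0, -5, 0, 0, 0, 0]]
  ]
}}

```text
clock: 13.82
tool_pos: [0.4983, 0.2574, 0.0867]
eef_rot: [0.999, 0.045, 0.0, 0.0]
contact_force: [0.6, -0.6, 0.1]
opening: 0.005
finger_force: 0.0
```

```bash
python3 tr.py; python3 tr.py
```

```text
t (np.float64(0.3510318103167522), np.float32(0.8780151)) clock 13.825 along 0.4613 across 0.0003 z 0.0867 [ 0.64 -0.62  0.07] 0.005374758224427328
t (np.float64(0.3514185466911007), np.float32(0.8775421)) clock 13.875 along 0.4613 across 0.0003 z 0.0867 [-0.63 -0.35  0.42] 0.004987538980505681
```

Call:
{"op": "move_arm", "data": {
  "targets": [
    [[0, 0, 10, 0, 0, 0, 0], [0, 0, 30, 0, 0, 0, 0], [0, 0, 70, 0, 0, 0, 0], [0, 0, 120, 0, 0, 0, 0], [0, 0, 160, 0, 0, 0, 0], [0, 0, 185, 0, 0, 0, 0], [0, 0, 195, 0, 0, 0, 0], [0, 0, 200, 0, 0, 0, 0]]
  ]
}}

```text
clock: 14.92
tool_pos: [0.5162, 0.0577, 0.0868]
eef_rot: [0.999, 0.045, -0.0, -0.0]
contact_force: [0.0, 0.8, -0.3]
opening: 0.004
finger_force: 0.0
```

```bash
python3 tr.py; python3 cen.py|head -1
```

```text
t (np.float64(0.3531603609963547), np.float32(0.87682647)) clock 14.925 along 0.2608 across -0.0000 z 0.0868 [ 0.02  0.8  -0.26] 0.0037693923300895983
pointer 0.5506 mark 0.5479 (mark ahead -2.8 mm) px 300.89 299.87 tr 0.3532 (15.125, np.float64(0.26259140567900086))
```

Call:
{"op": "move_arm", "data": {
  "targets": [
    [[0, 0, 0, -10, 0, 0, 0], [0, 0, -5, -40, 0, 0, 0], [0, -5, -15, -75, 0, 0, 0], [0, -20, -45, -90, 0, 0, 0], [0, -45, -95, -90, 0, 0, 0], [0, -65, -150, -90, 0, 0, 0], [0, -80, -205, -90, 0, 0, 0], [0, -92, -250, -90, 0, 0, 0], [0, -100, -280, -90, 0, 0, 0], [0, -100, -289, -90, 0, 0, 0]]
  ]
}}

```text
clock: 16.42
tool_pos: [0.3893, 0.3396, 0.1771]
eef_rot: [0.999, 0.047, -0.0, -0.001]
contact_force: [0.4, -0.7, 0.3]
opening: 0.004
finger_force: 0.0
```

Call:
{"op": "move_arm", "data": {
  "targets": [
    [[0, 0, 0, 0, 0, 0, 0], [0, 0, 0, 0, 0, 0, 0], [0, 0, 0, 0, 0, 0, 0]]
  ]
}}

```text
clock: 16.8
tool_pos: [0.3914, 0.3356, 0.1768]
eef_rot: [0.999, 0.044, 0.0, 0.0]
contact_force: [0.2, -0.3, -0.3]
opening: 0.004
finger_force: 0.0
```

```bash
cat > wr.py <<'E'
from tr import *
def ana(im,xp,yp):
    a=im.astype(int);Y=(a[:,:,0]>150)&(a[:,:,1]>140)&(a[:,:,2]<90);R_=(a[:,:,0]>130)&(a[:,:,1]<70)&(a[:,:,2]<70)
    for n,M in(("Y",Y),("R",R_)):
        k=np.zeros_like(M);k[int(yp)-60:int(yp)+80,int(xp)-40:int(xp)+40]=1;M=M&k
        print(n,[(y,q.min(),q.max()) for y in range(384) if len(q:=np.where(M[y])[0])][::3])
if __name__=="__main__":
    ana(cv2.imread("pics/w2full.png")[:,:,::-1],248.7,143.5)
    i=r.camera_info("wrist");im=r.snapshot("wrist");cv2.imwrite("pics/w3full.png",im[:,:,::-1])
    X=W(P,[[-53,551,117],[-65,551,117],[-53,541,117]]);p=X@i["R"].T+i["t"]
    x=(i["fx"]*p[:,0]/p[:,2]+i["cx"]);y=(i["fy"]*p[:,1]/p[:,2]+i["cy"]);print(finger()[:4],x.round(1),y.round(1))
    ana(im,x[0],y[0])
E
python3 wr.py
```

```text
Y [(107, np.int64(249), np.int64(256)), (110, np.int64(248), np.int64(257)), (113, np.int64(249), np.int64(257)), (116, np.int64(249), np.int64(257)), (119, np.int64(249), np.int64(257)), (122, np.int64(249), np.int64(257)), (125, np.int64(249), np.int64(257)), (128, np.int64(249), np.int64(257)), (131, np.int64(249), np.int64(257)), (134, np.int64(249), np.int64(257)), (137, np.int64(249), np.int64(257)), (140, np.int64(249), np.int64(258)), (144, np.int64(248), np.int64(257)), (147, np.int64(248), np.int64(257)), (150, np.int64(248), np.int64(257)), (153, np.int64(249), np.int64(257))]
R [(167, np.int64(247), np.int64(252)), (170, np.int64(247), np.int64(252)), (173, np.int64(247), np.int64(252)), (176, np.int64(247), np.int64(252)), (179, np.int64(247), np.int64(252)), (182, np.int64(247), np.int64(252)), (185, np.int64(241), np.int64(259)), (188, np.int64(241), np.int64(258)), (191, np.int64(241), np.int64(258))]
(16.85, np.float64(0.5491819963796244), np.float64(-0.0991992780513696), np.float64(0.1767520430751521)) [247.6 247.7 263.9] [141.7 160.9 141.7]
Y [(106, np.int64(238), 
[... 206 characters left out ...]
 np.int64(238), np.int64(247)), (127, np.int64(238), np.int64(247)), (130, np.int64(238), np.int64(246)), (133, np.int64(238), np.int64(246)), (136, np.int64(238), np.int64(247)), (139, np.int64(238), np.int64(247)), (142, np.int64(238), np.int64(247)), (145, np.int64(238), np.int64(247)), (148, np.int64(238), np.int64(247)), (151, np.int64(238), np.int64(247))]
R [(165, np.int64(246), np.int64(251)), (168, np.int64(246), np.int64(251)), (171, np.int64(246), np.int64(251)), (174, np.int64(246), np.int64(251)), (177, np.int64(246), np.int64(251)), (180, np.int64(246), np.int64(251)), (183, np.int64(240), np.int64(258)), (186, np.int64(240), np.int64(258)), (189, np.int64(240), np.int64(258))]
```

Call:
{"op": "move_arm", "data": {
  "targets": [
    [[0, 12, 20, 0, 0, 0, 0], [0, 40, 70, 0, 0, 0, 0], [0, 70, 125, 0, 0, 0, 0], [0, 92, 180, 0, 0, 0, 0], [0, 100, 225, 5, 0, 0, 0], [0, 100, 245, 30, 0, 0, 0], [0, 100, 250, 60, 0, 0, 0], [0, 100, 250, 82, 0, 0, 0], [0, 100, 250, 90, 0, 0, 0], [0, 100, 255, 90, 0, 0, 0]]
  ]
}}

```text
clock: 18.1
tool_pos: [0.5132, 0.0922, 0.0866]
eef_rot: [0.999, 0.045, -0.0, -0.0]
contact_force: [-0.5, -0.8, 0.5]
opening: 0.006
finger_force: 0.0
```

Call:
{"op": "move_arm", "data": {
  "targets": [
    [[0, 0, 10, 0, 0, 0, 0], [0, 0, 24, 0, 0, 0, 0], [0, 0, 36, 0, 0, 0, 0], [0, 0, 43, 0, 0, 0, 0], [0, 0, 46, 0, 0, 0, 0], [0, 0, 48, 0, 0, 0, 0], [0, 0, 49, 0, 0, 0, 0], [0, 0, 50, 0, 0, 0, 0], [0, 0, 50, 0, 0, 0, 0]]
  ]
}}

```text
clock: 19.23
tool_pos: [0.5177, 0.0424, 0.0867]
eef_rot: [0.999, 0.045, -0.0, 0.0]
contact_force: [-0.5, 0.3, 0.2]
opening: 0.002
finger_force: 0.0
```

```bash
python3 tr.py
```

```text
t (np.float64(0.3531603609963547), np.float32(0.87682647)) clock 19.225 along 0.2455 across 0.0001 z 0.0867 [-0.53  0.3   0.16] 0.0016650744355996274
```

Not moving yet, so I'll creep 0.5 mm at a time with pauses.

Call:
{"op": "move_arm", "data": {
  "targets": [
    [[0, 0, 0.5, 0, 0, 0, 0], [0, 0, 1, 0, 0, 0, 0], [0, 0, 1, 0, 0, 0, 0], [0, 0, 1, 0, 0, 0, 0]]
  ]
}}

```text
clock: 19.77
tool_pos: [0.5178, 0.0413, 0.0867]
eef_rot: [0.999, 0.045, 0.0, 0.0]
contact_force: [-0.5, 0.3, -0.9]
opening: 0.004
finger_force: 0.0
```

```bash
python3 tr.py
```

```text
t (np.float64(0.35292585586631936), np.float32(0.87836885)) clock 19.775 along 0.2444 across 0.0001 z 0.0867 [-0.51  0.35 -0.92] 0.003768569690301577
```

Call:
{"op": "move_arm", "data": {
  "targets": [
    [[0, 0, 0.3, 0, 0, 0, 0], [0, 0, 0.7, 0, 0, 0, 0], [0, 0, 0.7, 0, 0, 0, 0], [0, 0, 0.7, 0, 0, 0, 0]]
  ]
}}

```text
clock: 20.32
tool_pos: [0.5179, 0.0406, 0.0867]
eef_rot: [0.999, 0.045, 0.0, 0.0]
contact_force: [0.1, -0.2, -0.2]
opening: 0.007
finger_force: 0.0
```

```bash
python3 tr.py
```

```text
t (np.float64(0.35077141337880224), np.float32(0.8780808)) clock 20.325 along 0.2437 across 0.0001 z 0.0867 [ 0.07 -0.22 -0.2 ] 0.006974073064197828
```

Call:
{"op": "move_arm", "data": {
  "targets": [
    [[0, 0, -0.7, 0, 0, 0, 0]]
  ]
}}

```text
clock: 20.5
tool_pos: [0.5179, 0.0413, 0.0867]
eef_rot: [0.999, 0.045, 0.0, 0.0]
contact_force: [0.2, 0.1, 0.8]
opening: 0.005
finger_force: 0.0
```

```bash
python3 tr.py
```

```text
t (np.float64(0.350383127516214), np.float32(0.8771563)) clock 20.500 along 0.2443 across 0.0001 z 0.0867 [0.16 0.07 0.83] 0.005368507645376042
```

Call:
{"op": "move_arm", "data": {
  "targets": [
    [[0, 0, -2, 0, 0, 0, 0], [0, 0, -6, 0, 0, 0, 0], [0, 0, -12, 0, 0, 0, 0], [0, 0, -18, 0, 0, 0, 0]]
  ]
}}

```text
clock: 21.05
tool_pos: [0.5162, 0.0599, 0.0867]
eef_rot: [0.999, 0.045, 0.0, -0.0]
contact_force: [0.2, 0.6, 0.2]
opening: 0.002
finger_force: 0.0
```

```bash
python3 tr.py
```

```text
t (np.float64(0.3502410795270807), np.float32(0.8782345)) clock 21.050 along 0.2630 across 0.0001 z 0.0867 [0.18 0.56 0.16] 0.00215443322750412
```

Call:
{"op": "move_arm", "data": {
  "targets": [
    [[0, 0, 0, -10, 0, 0, 0], [0, 0, -5, -40, 0, 0, 0], [0, -5, -15, -75, 0, 0, 0], [0, -20, -45, -90, 0, 0, 0], [0, -45, -95, -90, 0, 0, 0], [0, -65, -150, -90, 0, 0, 0], [0, -80, -205, -90, 0, 0, 0], [0, -92, -250, -90, 0, 0, 0], [0, -100, -280, -90, 0, 0, 0], [0, -100, -288, -90, 0, 0, 0]]
  ]
}}

```text
clock: 22.35
tool_pos: [0.3898, 0.3391, 0.1772]
eef_rot: [0.999, 0.047, 0.0, -0.001]
contact_force: [0.2, -1.0, 0.1]
opening: 0.006
finger_force: 0.0
```

Call:
{"op": "move_arm", "data": {
  "targets": [
    [[0, 0, 0, 0, 0, 0, 0], [0, 0, 0, 0, 0, 0, 0], [0, 0, 0, 0, 0, 0, 0]]
  ]
}}

```text
clock: 22.72
tool_pos: [0.3915, 0.3356, 0.1768]
eef_rot: [0.999, 0.044, 0.0, 0.0]
contact_force: [1.1, -0.9, 0.7]
opening: -0.001
finger_force: 0.0
```

```bash
python3 wr.py | tail -3; python3 tr.py
```

```text
(22.775, np.float64(0.5491991261202898), np.float64(-0.09919044082938101), np.float64(0.17677071091120203)) [247.6 247.7 263.9] [141.7 160.9 141.7]
Y [(106, np.int64(243), np.int64(252)), (109, np.int64(243), np.int64(252)), (112, np.int64(243), np.int64(252)), (115, np.int64(243), np.int64(252)), (118, np.int64(243), np.int64(252)), (121, np.int64(243), np.int64(252)), (124, np.int64(243), np.int64(252)), (127, np.int64(243), np.int64(252)), (130, np.int64(243), np.int64(252)), (133, np.int64(244), np.int64(252)), (136, np.int64(244), np.int64(252)), (139, np.int64(244), np.int64(252)), (142, np.int64(244), np.int64(252)), (145, np.int64(243), np.int64(253)), (148, np.int64(244), np.int64(253)), (151, np.int64(244), np.int64(252))]
R [(165, np.int64(246), np.int64(251)), (168, np.int64(246), np.int64(251)), (171, np.int64(246), np.int64(251)), (174, np.int64(246), np.int64(251)), (177, np.int64(246), np.int64(251)), (180, np.int64(246), np.int64(251)), (183, np.int64(240), np.int64(258)), (186, np.int64(240), np.int64(257)), (189, np.int64(240), np.int64(257))]
t (np.float64(0.3502410795270807), np.float32(0.8782345)) clock 22.775 along 0.5492 across -0.0992 z 0.1768 [-0.16  0.13 -0.43] 0.0023863431859416297
```

The pointer is within about 0.4 mm of the mark, the carriage is still, and the hand is clear of everything.

```bash
python3 -c "
from plant import r
print(r.finish_job())"
```

```text
the job is handed in; nothing more can be done
None
```

The job is handed in: the pattern passed under the scan head at about 0.12–0.14 m/s without pausing, and the carriage rests about 0.4 mm past the mark, untouched, never near the end stop; it first stopped 2 mm short, and a forward nudge overshot by under 4 mm before a gentle push back.

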